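# Release and push off a terminal cover

## Robot

A 7-joint arm with a two-finger parallel gripper is mounted at the origin on a cart in front of the work surface, level with it; the furniture and walls round the work are solid. World frame = base frame: x ahead of the robot, y to its left, z up, the work surface at z = 0. Lengths are in m, angles in rad, forces in N, time in s.
With the tool pointing down it reaches from about 0.4 to 0.85 m from the base axis. Payload 4.5 kg.
Tool frame: the origin (TCP) lies midway between the tips of the shut fingers; the grasp point (between the pads) lies 19 mm behind it; z points along the fingers, y is the line along which they close (so a half turn about z gives the same grasp; the last joint's range is limited). The gripper opens to 88 mm and grips with 3 to 60 N. Pads are 18 mm wide; open, the fingers measure 123 mm over their backs; the gripper's body (75 mm by 187 mm) begins 45 mm behind the grasp point.
Start: joints at [1.37, 0.689, -0.195, 1.565, 0.157, 0.902, -0.215], TCP at [0.145, -0.608, 0.239] pointing down, gripper open.
Joint ranges: [-3.01, 3.01], [-0.46, 2.08], [-1.47, 1.51], [0.13, 2.56], [-1, 4.14], [0.04, 2.09], [-2.66, 2.66]. Speed limits (rad/s): [2.57, 2.57, 3.14, 3.14, 3.14, 3.14, 3.14].

## Interface

Orientations are given as a unit quaternion [x, y, z, w].
In Python, from plant import get_state, viewer, workorder gives the robot as it stands. The module is installed in compiled form; this text tells all that it offers.
- The arm moves only by the tool step_arm, never from a script. Its argument "motion" is a list of rows, each an object of numbers: "wx", "wy", "wz": the turn, a rotation vector about the tool's x, y, z each as a share of 180 degrees, from -1 to 1; "dx", "dy", "dz": the shift along the tool's x, y, z each as a share of 8 cm, from -1 to 1; "claw": the finger opening in mm, from 0 to 88.1. A call has 1 to 8 rows; each row is the pose to reach, as a shift and turn from the pose commanded when the call began, along the tool's axes at that moment, turning the shorter way round; what a row does not reach only later rows make up. A row lasts 1/10 s, in which the tool goes at most 50 mm and 8.59 degrees, less where a joint would pass 70% of its speed; a pose out of reach is approached as far as the arm can. A call with a number of a shift or a turn outside -1 to 1 is refused whole. A call with a gripper value outside its range is refused whole. The fingers move at their own pace and stop on an object; "force" is the grip in N (left out, the last holds). Time passes only in rows, so rows that repeat a pose let the fingers close. It gives the time, the measured TCP pose, the force, the opening and the grip force at its end, in the units of the state.
- get_state(): the state, without advancing time (a new reading comes with each control period).
- viewer.snapshot(name): name is "scene" or "side" or "wrist"; returns (picture, depth): 384x512x3 uint8, red, green, blue; 384x512 float32, m along the optical axis (not along the pixel's ray), 0 where there is no reading.
- viewer.calibration(name): a dict with "vfov" (degrees; the focal length in pixels is half the picture's height over the tangent of half this angle, whatever the lens; pixels are square), "cx", "cy" (the principal point, pixels), "dist_coeffs" ([k1, k2, p1, p2, k3] as OpenCV has them; the pictures are not rectified), "extrinsics" (4x4, takes a point from camera to world coordinates). Camera axes: x right, y down, z forward; pixel columns grow to the right and rows downward; lengths in m; the calibration is good to about 2 mm. A picture is of the moment at which its call begins: read the wrist's pose just before it. calibration takes no time and is no camera call; for the wrist camera it gives the pose at the moment of the call.
- workorder.finish_job(): hands the job in; it is judged then, once.
The state is a dict: "clock": time; "q": joint angles; "qd": joint speeds; "joint_torque": joint torques, N m; "tool_pos": TCP position; "eef_rot": TCP orientation; "contact_force": force on the tool from outside, world axes, zero at the start; "moment": the same for the moment, N m; "opening": opening from 0.0 (shut) to 1.0 (fully open); "finger_force": force on a finger pad.
Only numpy, scipy, OpenCV 4.12 (cv2) and the standard library are available. Lean on these libraries where they do the work, as an engineer would, in place of code of your own. Each camera call takes 0.05 s, during which the arm holds its last target. There are 200 camera calls.

## Task

On the larger of the two terminal boxes, press the black snap tab fully down with the fingertips, then push the released white cover by its thumb step right off its seat, so that it lies flat on the parking deck at the end of that box. Only press and push: do not pinch or lift the cover. Leave the smaller box shut with its tab up, and everything else where it stands.

Things in the scene. Friction and masses are not known exactly. Their poses are not given: they have to be found in the camera images.
- large_box: The larger of two alike grey terminal boxes, fixed, 200 x 71 mm. Origin on the worktop under the seat's centre; z up, x along the box, the way the cover slides off. x = -77 to -37 mm: rear block with the tab; -35 to 35: the seat, whose side lips (top 34.5 mm high, 44 mm free between them) hold the cover down; 35 to 117: parking deck.
- large_deck (a point): Centre of the larger box's flat parking deck, 82 mm long, 24 mm above the worktop, level with the seat's ledges; side curbs 5 mm high and an end rim 8 mm high stand round it.
- large_tab (a joint): Snap tab of the larger box, travel straight down: 0 = up (nose stands in the cover's window and blocks it), 0.009 m = fully in. From 0.0065 the nose is clear of the cover. Moves against 4 N and stays where it is left, it does not spring back. It may start up to 1 mm down.
- large_tab_top (a point): Centre of the top of that tab's black thumb pad (26 mm along the box, 30 mm across), 42 mm above the worktop when up and 33 mm when fully in (the cover's plate beside it is 30 mm high); moves with the tab.
- large_cover: White cover of the larger box, 70 x 56 mm, plate 6 mm thick, about 90 g, loose but held under the lips while on the seat. Origin at the centre of its underside, 24 mm up, over the box's origin when shut; axes as the box's. With the tab in it slides to +x, up to 82 mm (end rim); 67 mm is off the seat. A window near its rear edge takes the tab's nose.
- large_step (a point): Middle of the upright push face of the thumb step on that cover: face 36 mm wide, from the plate's top (30 mm above the worktop) up to 44 mm, this point at 37 mm. The face looks to the cover's -x and lies 3 mm to +x of its origin; in front of it (+x) a ramp falls to the plate, behind it (-x) the plate is flat for 38 mm.
- small_box: The smaller of two alike grey terminal boxes, fixed, 160.8 x 55 mm. Origin on the worktop under the seat's centre; z up, x along the box, the way the cover slides off. x = -67.2 to -27.2 mm: rear block with the tab; -25.2 to 25.2: the seat, whose side lips (top 34.5 mm high, 28 mm free between them) hold the cover down; 25.2 to 87.6: parking deck.
- small_deck (a point): Centre of the smaller box's flat parking deck, 62.4 mm long, 24 mm above the worktop, level with the seat's ledges; side curbs 5 mm high and an end rim 8 mm high stand round it.
- small_tab (a joint): Snap tab of the smaller box, travel straight down: 0 = up (nose stands in the cover's window and blocks it), 0.009 m = fully in. From 0.0065 the nose is clear of the cover. Moves against 4 N and stays where it is left, it does not spring back. It may start up to 1 mm down.
- small_tab_top (a point): Centre of the top of that tab's black thumb pad (26 mm along the box, 30 mm across), 42 mm above the worktop when up and 33 mm when fully in (the cover's plate beside it is 30 mm high); moves with the tab.
- small_cover: White cover of the smaller box, 50.4 x 40 mm, plate 6 mm thick, about 90 g, loose but held under the lips while on the seat. Origin at the centre of its underside, 24 mm up, over the box's origin when shut; axes as the box's. With the tab in it slides to +x, up to 62.4 mm (end rim); 47 mm is off the seat. A window near its rear edge takes the tab's nose.
- small_step (a point): Middle of the upright push face of the thumb step on that cover: face 26 mm wide, from the plate's top (30 mm above the worktop) up to 44 mm, this point at 37 mm. The face looks to the cover's -x and lies 3 mm to +x of its origin; in front of it (+x) a ramp falls to the plate, behind it (-x) the plate is flat for 28.2 mm.
- battery: 9 V block battery, 26x51x18 mm, loose on the worktop, a bystander; origin at the centre of its underside.
- screwdriver: small screwdriver, 141 mm long, loose on the worktop, a bystander; origin at the centre of its underside.
- multimeter: hand multimeter 140x66x41 mm, loose on the worktop, a bystander; origin at the centre of its underside.
- heatsink: finned heatsink 40x40x23 mm, loose on the worktop, a bystander; origin at the centre of its underside.
- reel: flat component reel, 68 mm across, 10 mm high, loose on the worktop, a bystander; origin at the centre of its underside.
- cutter: side cutter 113 mm long, loose on the worktop, a bystander; origin at the centre of its underside.
Things that resemble listed ones, but are neither listed nor needed, are in the scene too. What is shaped like the large_cover but turquoise is not meant.

How it is judged:
By the outcome, as a careful person would: the job done as asked, in the order asked, and still so for the second after the job is handed in, with the robot touching nothing.
It also fails if it takes over 45 s, if anything falls off the work surface, if the arm or the gripper's body presses on something with over 40 N, if the wrist force passes 120 N, or if a joint passes its speed limit or range.

## Working session

There is one attempt and no reset: what is moved stays moved. The work goes in short steps, Python scripts to look and compute and a tool call to move; the robot and the scene stay as the last step left them, time stands still between calls to the robot, and variables do not carry over. Pictures are saved under pics/ and viewed, at most 10 in all, crops included, and the job is handed in when it is done.

Besides the shell and the picture viewer there is one more tool, called after "Call:" as a command line: name --argument value ..., lists and objects as JSON in quotes. step_arm: Moves the arm, as the interface text tells. Shift numbers are shares of 8 cm and turn numbers shares of 180 degrees, none past 1 either way. Its arguments: {"type":"object","properties":{"motion":{"type":"array","items":{"type":"object","properties":{"wx":{"type":"number","minimum":-1,"maximum":1},"wy":{"type":"number","minimum":-1,"maximum":1},"wz":{"type":"number","minimum":-1,"maximum":1},"dx":{"type":"number","minimum":-1,"maximum":1},"dy":{"type":"number","minimum":-1,"maximum":1},"dz":{"type":"number","minimum":-1,"maximum":1},"claw":{"type":"number"}}}},"force":{"type":"number"}},"required":["motion"]}

```bash
mkdir -p pics; cat > h.py <<'E'
import numpy as np,cv2
from plant import get_state,viewer,workorder
def cam(n):
    c=viewer.calibration(n);f=192/np.tan(np.radians(c["vfov"])/2)
    return np.array([[f,0,c["cx"]],[0,f,c["cy"]],[0,0,1.]]),np.array(c["dist_coeffs"],float),np.array(c["extrinsics"])
def snap(n,name):
    K=cam(n);p,d=viewer.snapshot(n);cv2.imwrite(f"pics/{name}.png",p[:,:,::-1]);np.savez(f"{name}.npz",p=p,d=d,K=K[0],D=K[1],E=K[2]);return p,d
def plane(name,uv,z):
    "pixels -> world points on height z"
    s=np.load(name+".npz");n=cv2.undistortPoints(np.float64(uv).reshape(-1,1,2),s["K"],s["D"])[:,0]
    r=np.c_[n,np.ones(len(n))]@s["E"][:3,:3].T;o=s["E"][:3,3]
    return o+r*((np.reshape(z,(-1,1))-o[2])/r[:,2:])
def pt(name,uv):
    "pixels -> world by depth"
    s=np.load(name+".npz");n=cv2.undistortPoints(np.float64(uv).reshape(-1,1,2),s["K"],s["D"])[:,0]
    d=np.array([s["d"][int(v),int(u)] for u,v in uv])
    return (np.c_[n,np.ones(len(n))]*d[:,None])@s["E"][:3,:3].T+s["E"][:3,3]
def crop(name,out,x0,y0,x1,y1,k):
    i=cv2.imread(f"pics/{name}.png")[y0:y1,x0:x1];cv2.imwrite(f"pics/{out}.png",cv2.resize(i,None,fx=k,fy=k,interpolation=cv2.INTER_CUBIC))
E
python3 - <<'E'
from h import *
a,_=snap("scene","s0");b,_=snap("side","d0");
cv2.imwrite("pics/both.png",cv2.resize(np.hstack([a,b])[:,:,::-1],(800,300)))
s=get_state();print(s["tool_pos"],s["eef_rot"],s["clock"],s["contact_force"])
print(cam("scene")[2].round(2),cam("side")[2].round(2))
E
```

```text
[ 0.14523309 -0.60733939  0.23800952] [ 9.93113232e-01  1.17155760e-01 -1.47074852e-04 -7.84612133e-04] 0.1 [-0.37486098 -0.48289834  0.11490889]
[[-0.52 -0.43  0.74 -0.19]
 [-0.85  0.25 -0.46  0.57]
 [ 0.02 -0.87 -0.49  0.6 ]
 [ 0.    0.    0.    1.  ]] [[-0.96 -0.15  0.24  0.29]
 [-0.28  0.49 -0.82  1.07]
 [ 0.01 -0.86 -0.51  0.7 ]
 [ 0.    0.    0.    1.  ]]
```

View pics/s0.png

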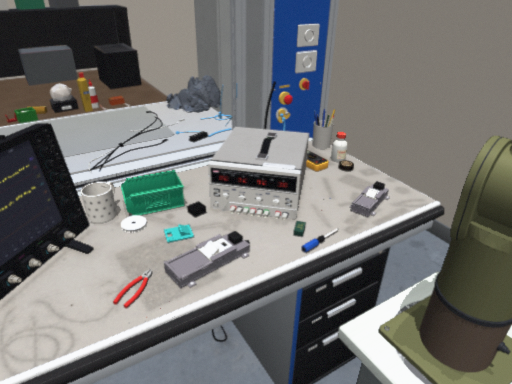

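View pics/d0.png

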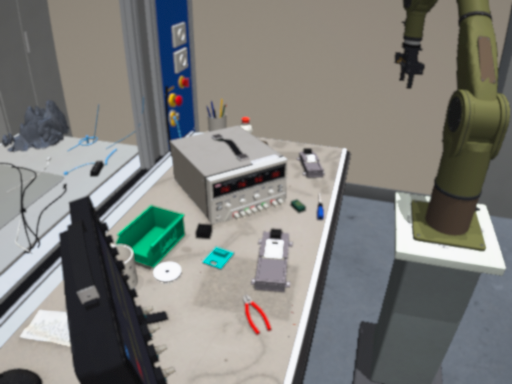

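The scene picture shows two candidates for the box: the near one at (207,258), with its tab at (235,238), and the far one at (370,198). The turquoise look-alike cover is at (178,233) and isn't meant. I'll crop in close and measure both boxes to choose.

```bash
python3 - <<'E'
from h import *
i=cv2.imread("pics/s0.png");A=cv2.resize(i[220:300,155:265],None,fx=5,fy=5,interpolation=2);B=cv2.resize(i[172:222,340:400],(250*1,208),interpolation=2)
c=np.zeros((400,800,3),np.uint8);c[:,:550]=A;c[:208,550:]=B;cv2.imwrite("pics/c0.png",c)
E
```

```text
(no output)
```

View pics/c0.png

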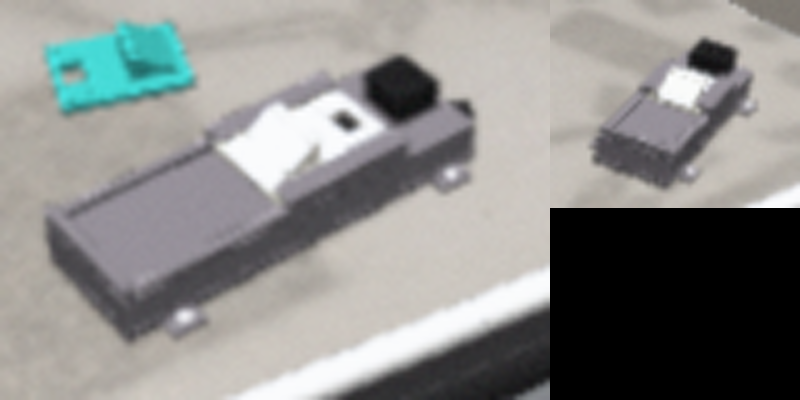

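The crop confirms it: the near box's white cover is shut behind its black tab, with the tab top at scene (235.4,235.2) and the deck end corners at (164.6,261.4) and (181,278). The far box is smaller.

```bash
python3 - <<'E'
from h import *
L=plane("s0",[(235.4,235.2),(164.6,261.4),(181,278),(224.4,244)],[.042,.032,.032,.03]);print(L.round(4))
S=plane("s0",[(379.1,184.5),(351.3,206.3),(367.6,212.3)],[.042,.032,.032]);print(S.round(4))
e=L[1:3].mean(0)-L[0];es=S[1:3].mean(0)-S[0];print(np.linalg.norm(e[:2]),np.degrees(np.arctan2(e[1],e[0])),np.linalg.norm(es[:2]),np.linalg.norm(L[1]-L[2]),np.linalg.norm(S[1]-S[2]))
from scipy.spatial.transform import Rotation as R
print(R.from_quat(get_state()["eef_rot"]).as_matrix().round(3))
# box pixels from depth
for n,(u0,v0,u1,v1) in {"s0":(160,225,255,292),"d0":(245,225,300,295)}.items():
    uv=[(u,v) for v in range(v0,v1) for u in range(u0,u1)];P=pt(n,uv);m=(P[:,2]>.02)&(P[:,2]<.05)
    r=cv2.minAreaRect(np.float32(P[m][:,:2]*1000));print(n,m.sum(),r)
E
```

```text
[[0.4663 0.2202 0.042 ]
 [0.4723 0.4014 0.032 ]
 [0.4028 0.3888 0.032 ]
 [0.4626 0.253  0.03  ]]
[[ 0.469  -0.2928  0.042 ]
 [ 0.4304 -0.1385  0.032 ]
 [ 0.384  -0.1564  0.032 ]]
0.177231262882476 99.32929669528278 0.15789821007735952 0.07055855205405219 0.04969639669997217
[[ 0.973  0.233 -0.   ]
 [ 0.233 -0.973  0.002]
 [-0.    -0.002 -1.   ]]
s0 1836 ((509.5377197265625, 307.2936706542969), (182.04754638671875, 203.85922241210938), 10.01529598236084)
d0 1528 ((458.0898742675781, 297.9302062988281), (69.30789947509766, 210.75143432617188), 9.541421890258789)
```

```bash
python3 - <<'E'
from h import *
for n in ("s0","d0"):
    uv=[(u,v) for v in range(0,384,2) for u in range(0,512,2)];P=pt(n,uv);r=np.hypot(P[:,0],P[:,1])
    for a in range(-90,70,15):
        t=np.degrees(np.arctan2(P[:,1],P[:,0]));m=(abs(t-a)<7.5)&(P[:,2]>.06)&(r>.35)&(r<.9)
        if m.sum()>2: print(n,a,m.sum(),"rmin %.2f zmax %.2f"%(r[m].min(),P[m][:,2].max()))
E
```

```text
s0 -30 41 rmin 0.80 zmax 0.11
s0 -15 102 rmin 0.59 zmax 0.15
s0 0 808 rmin 0.49 zmax 0.18
s0 15 704 rmin 0.52 zmax 0.15
s0 30 97 rmin 0.78 zmax 0.09
s0 45 83 rmin 0.88 zmax 0.16
d0 -75 465 rmin 0.53 zmax 0.58
d0 -30 29 rmin 0.80 zmax 0.11
d0 -15 87 rmin 0.60 zmax 0.16
d0 0 870 rmin 0.49 zmax 0.18
d0 15 823 rmin 0.52 zmax 0.16
d0 30 92 rmin 0.78 zmax 0.09
d0 45 69 rmin 0.88 zmax 0.12
```

Call:
step_arm --motion '[{"dx": 0.3,"dy": -0.3,"dz": -0.3,"claw": 0},{"dx": 0.65,"dy": -0.65,"dz": -0.5,"claw": 0},{"dx": 1,"dy": -1,"dz": -0.6,"claw": 0},{"dx": 1,"dy": -1,"dz": -0.6,"claw": 0}]' --force 10

```text
$.motion[0]: bad value
```

Call:
step_arm --motion '[{"dx": 0.35,"dy": -0.35,"claw": 0},{"dx": 0.7,"dy": -0.7,"claw": 0},{"dx": 1,"dy": -1,"claw": 0},{"dx": 1,"dy": -1,"claw": 0}]'

```text
$.motion[0]: bad value
```

Call:
step_arm --motion '[{"dx": 0.35,"dy": -0.35,"claw": 0},{"dx": 0.7,"dy": -0.7,"claw": 0},{"dx": 1,"dy": -1,"claw": 0},{"dx": 1,"dy": -1,"claw": 0}]'

```text
$.motion[0]: bad value
```

Call:
step_arm --motion '[{"dx": 0.3,"dy": -0.3,"dz": -0.3,"wx": 0,"wy": 0,"wz": 0,"claw": 0},{"dx": 0.65,"dy": -0.65,"dz": -0.5,"wx": 0,"wy": 0,"wz": 0,"claw": 0},{"dx": 1,"dy": -1,"dz": -0.6,"wx": 0,"wy": 0,"wz": 0,"claw": 0},{"dx": 1,"dy": -1,"dz": -0.6,"wx": 0,"wy": 0,"wz": 0,"claw": 0}]' --force 10

```text
clock: 0.5
tool_pos: [0.2092, -0.5069, 0.288]
eef_rot: [0.993, 0.121, 0.002, -0.001]
contact_force: [0.6, -0.4, 0.4]
opening: 0.663
finger_force: 0.0
```

Call:
step_arm --motion '[{"dx": 0.35,"dy": -0.35,"dz": 0,"wx": 0,"wy": 0,"wz": 0,"claw": 0},{"dx": 0.7,"dy": -0.7,"dz": 0,"wx": 0,"wy": 0,"wz": 0,"claw": 0},{"dx": 1,"dy": -1,"dz": 0,"wx": 0,"wy": 0,"wz": 0,"claw": 0},{"dx": 1,"dy": -1,"dz": 0,"wx": 0,"wy": 0,"wz": 0,"claw": 0}]'

```text
clock: 0.9
tool_pos: [0.2665, -0.4109, 0.2866]
eef_rot: [0.993, 0.121, 0.001, -0.001]
contact_force: [0.0, -1.2, -0.6]
opening: 0.295
finger_force: 0.0
```

Call:
step_arm --motion '[{"dx": 0.35,"dy": -0.35,"dz": 0,"wx": 0,"wy": 0,"wz": 0,"claw": 0},{"dx": 0.7,"dy": -0.7,"dz": 0,"wx": 0,"wy": 0,"wz": 0,"claw": 0},{"dx": 1,"dy": -1,"dz": 0,"wx": 0,"wy": 0,"wz": 0,"claw": 0},{"dx": 1,"dy": -1,"dz": 0,"wx": 0,"wy": 0,"wz": 0,"claw": 0}]'

```text
clock: 1.3
tool_pos: [0.3254, -0.3154, 0.2867]
eef_rot: [0.993, 0.121, 0.001, -0.001]
contact_force: [-0.2, 0.2, 0.8]
opening: 0.002
finger_force: 0.0
```

Call:
step_arm --motion '[{"dx": 0.35,"dy": -0.35,"dz": 0,"wx": 0,"wy": 0,"wz": 0,"claw": 0},{"dx": 0.7,"dy": -0.7,"dz": 0,"wx": 0,"wy": 0,"wz": 0,"claw": 0},{"dx": 1,"dy": -1,"dz": 0,"wx": 0,"wy": 0,"wz": 0,"claw": 0},{"dx": 1,"dy": -1,"dz": 0,"wx": 0,"wy": 0,"wz": 0,"claw": 0}]'

```text
clock: 1.7
tool_pos: [0.3847, -0.2195, 0.2867]
eef_rot: [0.993, 0.12, 0.001, -0.001]
contact_force: [-0.7, -0.7, 0.2]
opening: 0.011
finger_force: 0.0
```

Call:
step_arm --motion '[{"dx": 0.2,"dy": -0.4,"dz": 0,"wx": 0,"wy": 0,"wz": 0,"claw": 0},{"dx": 0.4,"dy": -0.8,"dz": 0,"wx": 0,"wy": 0,"wz": 0,"claw": 0},{"dx": 0.5,"dy": -1,"dz": 0,"wx": 0,"wy": 0,"wz": 0,"claw": 0}]'

```text
clock: 2.0
tool_pos: [0.4028, -0.1344, 0.2866]
eef_rot: [0.993, 0.117, -0.0, -0.0]
contact_force: [-0.2, -0.2, 1.0]
opening: 0.009
finger_force: 0.0
```

Call:
step_arm --motion '[{"dx": 0.2,"dy": -0.4,"dz": 0,"wx": 0,"wy": 0,"wz": 0,"claw": 0},{"dx": 0.4,"dy": -0.8,"dz": 0,"wx": 0,"wy": 0,"wz": 0,"claw": 0},{"dx": 0.5,"dy": -1,"dz": 0,"wx": 0,"wy": 0,"wz": 0,"claw": 0}]'

```text
clock: 2.3
tool_pos: [0.4236, -0.0471, 0.2866]
eef_rot: [0.993, 0.118, 0.0, -0.0]
contact_force: [0.6, 0.1, 0.1]
opening: 0.007
finger_force: 0.0
```

Call:
step_arm --motion '[{"dx": 0.2,"dy": -0.4,"dz": 0,"wx": 0,"wy": 0,"wz": 0,"claw": 0},{"dx": 0.4,"dy": -0.8,"dz": 0,"wx": 0,"wy": 0,"wz": 0,"claw": 0},{"dx": 0.45,"dy": -1,"dz": 0,"wx": 0,"wy": 0,"wz": 0,"claw": 0}]'

```text
clock: 2.6
tool_pos: [0.4408, 0.0395, 0.2866]
eef_rot: [0.993, 0.118, 0.001, -0.0]
contact_force: [-0.6, -0.1, -0.0]
opening: 0.004
finger_force: 0.0
```

Call:
step_arm --motion '[{"dx": 0.15,"dy": -0.4,"dz": 0,"wx": 0,"wy": 0,"wz": 0,"claw": 0},{"dx": 0.3,"dy": -0.8,"dz": 0,"wx": 0,"wy": 0,"wz": 0,"claw": 0},{"dx": 0.4,"dy": -1,"dz": 0,"wx": 0,"wy": 0,"wz": 0,"claw": 0},{"dx": 0.4,"dy": -1,"dz": 0,"wx": 0,"wy": 0,"wz": 0,"claw": 0}]'

```text
clock: 3.0
tool_pos: [0.4529, 0.1246, 0.2865]
eef_rot: [0.993, 0.118, 0.0, -0.0]
contact_force: [-0.4, -0.9, 0.8]
opening: 0.005
finger_force: 0.0
```

```bash
python3 - <<'E'
from h import *
s=get_state();print(s["q"],s["tool_pos"]);snap("wrist","w0");snap("scene","s1");print(cam("wrist")[2].round(3))
i=cv2.imread("pics/w0.png");cv2.imwrite("pics/w0b.png",cv2.resize(i,(768,576)))
E
```

```text
[-0.19029267  0.42581819 -0.25776086  1.95174394  0.14952881  0.78099195
 -1.8660192 ] [0.45294014 0.12459544 0.28650391]
[[ 0.231 -0.938 -0.257  0.517]
 [-0.973 -0.222 -0.063  0.139]
 [ 0.002  0.265 -0.964  0.432]
 [ 0.     0.     0.     1.   ]]
```

View pics/w0b.png

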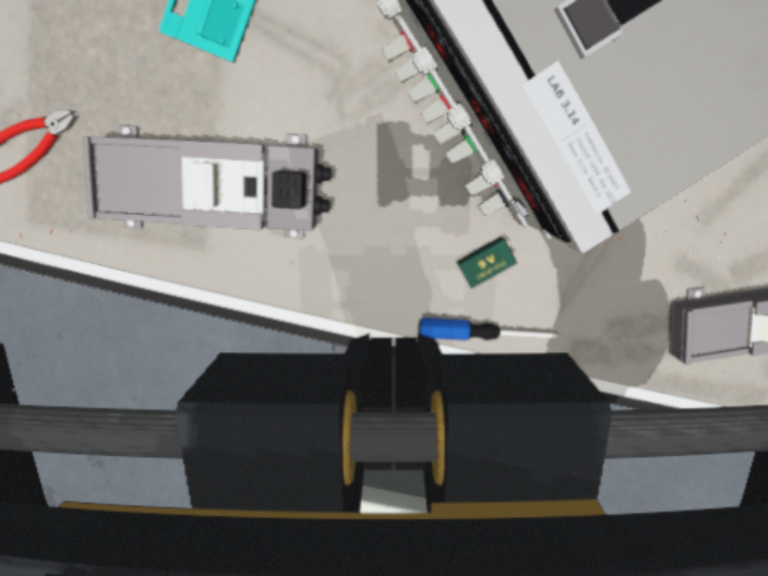

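The wrist view shows the whole large box from above. In enlarged pixels, the tab top is at (290,188), the step's push edge is at (214,186), and the deck end corners are at (88,137) and (92,217). The battery (487,262) and screwdriver (460,330) stand clear.

```bash
python3 - <<'E'
from h import *
uv=np.array([(290,188),(214,186),(88,137),(92,217),(250,187)])/1.5
P=plane("w0",uv,[.042,.044,.032,.032,.030]);print(P.round(4))
s=np.load("w0.npz")
# refine by segmentation of depth
v0,v1,u0,u1=80,165,50,230
uvg=[(u,v) for v in range(v0,v1) for u in range(u0,u1)];Q=pt("w0",uvg);
img=s["p"][v0:v1,u0:u1].reshape(-1,3).astype(int)
tab=(img.max(1)<60)&(Q[:,2]>.036);t=Q[tab];print("tab",tab.sum(),t.mean(0),np.median(t[:,2]),cv2.minAreaRect(np.float32(t[:,:2]*1000)))
wh=(img.min(1)>200)&(Q[:,2]>.038)&(Q[:,2]<.05);print("step",wh.sum(),Q[wh].mean(0),cv2.minAreaRect(np.float32(Q[wh][:,:2]*1000)))
g=(Q[:,2]>.02)&(Q[:,2]<.05);print(cv2.minAreaRect(np.float32(Q[g][:,:2]*1000)))
c=P[2:4].mean(0)
e=c-P[0];print(np.degrees(np.arctan2(e[1],e[0])),np.linalg.norm(e[:2]))
h=Q[(Q[:,2]<.04)&(Q[:,2]>.028)]
a=np.radians(99.8);ax=np.array([np.cos(a),np.sin(a)]);o=P[0,:2]
X=(Q[:,:2]-o)@ax;Y=(Q[:,:2]-o)@[-ax[1],ax[0]]
for y in range(-40,41,5):
    m=(abs(X)<.008)&(abs(Y*1000-y)<2);print(y,np.median(Q[m][:,2]).round(4) if m.any() else None)
E
```

```text
[[0.4717 0.2179 0.042 ]
 [0.4593 0.2794 0.044 ]
 [0.4744 0.3985 0.032 ]
 [0.4065 0.3884 0.032 ]
 [0.4633 0.2538 0.03  ]]
tab 341 [0.471793   0.22053798 0.04351368] 0.04139534961005448 ((484.3296203613281, 184.20751953125), (30.52783966064453, 102.84990692138672), 21.352825164794922)
step 264 [0.45885936 0.28768005 0.04196478] ((458.30792236328125, 288.4911804199219), (36.12569046020508, 15.02587604522705), 5.348455905914307)
((456.4881591796875, 299.1391296386719), (72.03811645507812, 207.15382385253906), 9.687527656555176)
100.0780147579797 0.17832896282455027
-40 0.0047
-35 0.0039
-30 0.0241
-25 0.024
-20 0.0241
-15 0.0241
-10 0.0411
-5 0.0414
0 0.0416
5 0.0415
10 0.0414
15 0.0414
20 0.0241
25 0.024
30 0.0241
35 0.0239
40 0.0043
```

```bash
python3 - <<'E'
from h import *
a=np.radians(99.8);ax=np.array([np.cos(a),np.sin(a)]);nr=np.array([-ax[1],ax[0]]);o=np.array([.469,.218])
for n in ("w0","s0","d0"):
    Q=pt(n,[(u,v) for v in range(0,384 if n!="w0" else 200) for u in range(512)]);Q=Q[(Q[:,2]>.06)&(Q[:,2]<.2)]
    X=(Q[:,:2]-o)@ax;Y=-(Q[:,:2]-o)@nr
    for x in np.arange(-.2,.25,.05):
        m=(abs(X-x)<.025)&(Y>-.1)&(Y<.3)
        if m.sum()>3: print(n,x.round(2),"y min %.3f"%np.sort(Y[m])[2])
s=np.array([.4588,.2794])-o;print("step rel tab",s@ax,s@nr)
E
```

```text
w0 -0.2 y min -0.016
w0 -0.15 y min 0.015
w0 -0.1 y min 0.063
w0 -0.05 y min 0.133
s0 -0.2 y min -0.015
s0 -0.15 y min 0.016
s0 -0.1 y min 0.069
s0 -0.05 y min 0.136
s0 -0.0 y min 0.251
s0 0.05 y min 0.258
s0 0.1 y min 0.274
s0 0.15 y min 0.290
d0 -0.2 y min -0.015
d0 -0.15 y min 0.016
d0 -0.1 y min 0.066
d0 -0.05 y min 0.136
d0 -0.0 y min 0.252
d0 0.05 y min 0.261
d0 0.1 y min 0.277
d0 0.15 y min 0.290
step rel tab 0.0622401818583798 -0.0003997026842628066
```

Call:
step_arm --motion '[{"dx": 0,"dy": 0,"dz": 0,"wx": 0,"wy": 0,"wz": -0.04,"claw": 0},{"dx": 0,"dy": 0,"dz": 0,"wx": 0,"wy": 0,"wz": -0.08,"claw": 0},{"dx": 0,"dy": 0,"dz": 0,"wx": 0,"wy": 0,"wz": -0.08,"claw": 0}]'

```text
clock: 3.4
tool_pos: [0.4518, 0.1208, 0.2865]
eef_rot: [0.971, 0.239, -0.0, 0.001]
contact_force: [-0.3, -0.5, 0.7]
opening: 0.004
finger_force: 0.0
```

```bash
python3 -c "
from h import *
s=get_state();print(s['q'],s['tool_pos'],s['eef_rot'])"
```

```text
[-0.13642975  0.42925925 -0.32850339  1.95322734  0.1915467   0.78995933
 -1.66071412] [0.45178366 0.12077996 0.28650078] [ 9.70994997e-01  2.39098577e-01 -4.90351618e-04  5.87614730e-04]
```

Call:
step_arm --motion '[{"dx": 0.2,"dy": -0.25,"dz": 0,"wx": 0,"wy": 0,"wz": -0.04,"claw": 0},{"dx": 0.4,"dy": -0.5,"dz": 0,"wx": 0,"wy": 0,"wz": -0.08,"claw": 0},{"dx": 0.6,"dy": -0.75,"dz": 0.2,"wx": 0,"wy": 0,"wz": -0.12,"claw": 0},{"dx": 0.75,"dy": -0.975,"dz": 0.4,"wx": 0,"wy": 0,"wz": -0.16,"claw": 0},{"dx": 0.75,"dy": -0.975,"dz": 0.6,"wx": 0,"wy": 0,"wz": -0.2,"claw": 0},{"dx": 0.75,"dy": -0.975,"dz": 0.8,"wx": 0,"wy": 0,"wz": -0.24,"claw": 0},{"dx": 0.75,"dy": -0.975,"dz": 1,"wx": 0,"wy": 0,"wz": -0.28,"claw": 0},{"dx": 0.75,"dy": -0.975,"dz": 1,"wx": 0,"wy": 0,"wz": -0.32,"claw": 0}]'

```text
clock: 4.2
tool_pos: [0.4677, 0.2176, 0.2046]
eef_rot: [0.735, 0.678, -0.003, 0.0]
contact_force: [-0.3, -0.1, 0.9]
opening: 0.006
finger_force: 0.0
```

Call:
step_arm --motion '[{"dx": 0,"dy": 0,"dz": 0.3,"wx": 0,"wy": 0,"wz": -0.04,"claw": 0},{"dx": 0,"dy": 0,"dz": 0.6,"wx": 0,"wy": 0,"wz": -0.08,"claw": 0},{"dx": 0,"dy": 0,"dz": 1,"wx": 0,"wy": 0,"wz": -0.08,"claw": 0},{"dx": 0,"dy": 0,"dz": 1,"wx": 0,"wy": 0,"wz": -0.08,"claw": 0},{"dx": 0,"dy": 0,"dz": 1,"wx": 0,"wy": 0,"wz": -0.08,"claw": 0}]'

```text
clock: 4.7
tool_pos: [0.4685, 0.2193, 0.1268]
eef_rot: [0.645, 0.764, -0.001, 0.0]
contact_force: [0.2, -0.8, 0.5]
opening: 0.007
finger_force: 0.0
```

```bash
python3 - <<'E'
from h import *
from scipy.spatial.transform import Rotation as R
s=get_state();print(s['q'],s['tool_pos'],s['contact_force']);print(R.from_quat(s['eef_rot']).as_matrix().round(3))
snap("wrist","w1");snap("side","d1");snap("scene","s1")
w=cv2.imread("pics/w1.png");d=cv2.imread("pics/d1.png")[180:300,210:330];c=cv2.imread("pics/s1.png")[180:300,140:260]
cv2.imwrite("pics/m1.png",np.hstack([cv2.resize(w,(480,360)),cv2.resize(c,(0,0),fx=2.5,fy=3)])) 
E
```

```text
[-0.22067834  0.76811156 -0.50894759  1.97695388  0.67727977  0.57241432
 -1.0283243 ] [0.46851768 0.21926121 0.12679256] [ 0.21841011 -0.80756461  0.48491857]
[[-0.168  0.986 -0.001]
 [ 0.986  0.168 -0.002]
 [-0.001 -0.001 -1.   ]]
```

View pics/m1.png

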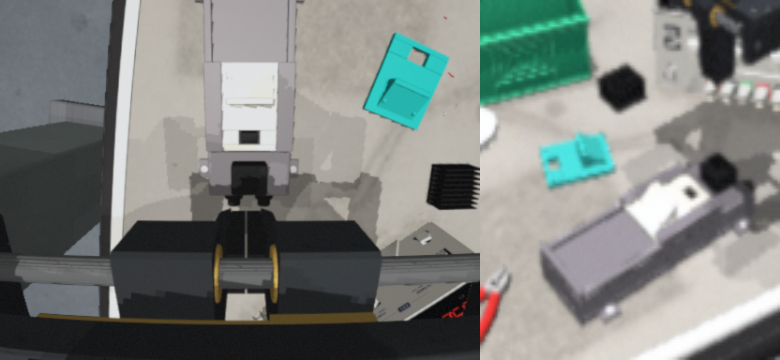

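The wrist view shows the tab pad at about (250,178), just ahead of the closed fingertips at (246,213). The step is at (249,102), and the tool is lined up with the box.

```bash
python3 - <<'E'
from h import *
s=get_state();T=s["tool_pos"];a=np.radians(99.75);ax=np.array([np.cos(a),np.sin(a)]);ay=np.array([ax[1],-ax[0]])
S=np.load("w1.npz");uv=[(u,v) for v in range(0,225) for u in range(200,340)];Q=pt("w1",uv);img=np.array([S["p"][v,u] for u,v in uv]).astype(int)
B=np.c_[(Q[:,:2]-T[:2])@ax,(Q[:,:2]-T[:2])@ay]*1000
def box(m,l):
    q=B[m];print(l,m.sum(),np.percentile(q,[2,50,98],axis=0).round(1).tolist(),"z",np.median(Q[m][:,2]).round(4))
box((img.max(1)<70)&(Q[:,2]>.035)&(Q[:,2]<.046)&(abs(B[:,0])<30)&(abs(B[:,1])<30),"tab")
box((img.min(1)>150)&(Q[:,2]>.0415)&(Q[:,2]<.047)&(abs(B[:,1])<30)&(B[:,0]>30),"steptop")
box((img.min(1)>150)&(Q[:,2]>.027)&(Q[:,2]<.032)&(abs(B[:,1])<40)&(B[:,0]>0),"plate")
for w in (25,40):
  m=(Q[:,2]>.02)&(Q[:,2]<.04)&(abs(B[:,1])<60)&(B[:,0]>w)&(B[:,0]<w+60);box(m,"grey")
E
```

```text
bash:   864 Killed                     python3 - <<'E'
from h import *
s=get_state();T=s["tool_pos"];a=np.radians(99.75);ax=np.array([np.cos(a),np.sin(a)]);ay=np.array([ax[1],-ax[0]])
S=np.load("w1.npz");uv=[(u,v) for v in range(0,225) for u in range(200,340)];Q=pt("w1",uv);img=np.array([S["p"][v,u] for u,v in uv]).astype(int)
B=np.c_[(Q[:,:2]-T[:2])@ax,(Q[:,:2]-T[:2])@ay]*1000
def box(m,l):
    q=B[m];print(l,m.sum(),np.percentile(q,[2,50,98],axis=0).round(1).tolist(),"z",np.median(Q[m][:,2]).round(4))
box((img.max(1)<70)&(Q[:,2]>.035)&(Q[:,2]<.046)&(abs(B[:,0])<30)&(abs(B[:,1])<30),"tab")
box((img.min(1)>150)&(Q[:,2]>.0415)&(Q[:,2]<.047)&(abs(B[:,1])<30)&(B[:,0]>30),"steptop")
box((img.min(1)>150)&(Q[:,2]>.027)&(Q[:,2]<.032)&(abs(B[:,1])<40)&(B[:,0]>0),"plate")
for w in (25,40):
  m=(Q[:,2]>.02)&(Q[:,2]<.04)&(abs(B[:,1])<60)&(B[:,0]>w)&(B[:,0]<w+60);box(m,"grey")
E
```

```bash
sed -i 's/s=np.load(name+".npz");/s=dict(np.load(name+".npz"));/' h.py; cat > m.py <<'E'
from h import *
def meas(n,T):
    a=np.radians(99.75);ax=np.array([np.cos(a),np.sin(a)]);ay=np.array([ax[1],-ax[0]])
    p=np.load(n+".npz")["p"];uv=[(u,v) for v in range(0,225) for u in range(200,340)];Q=pt(n,uv);img=np.array([p[v,u] for u,v in uv]).astype(int)
    B=np.c_[(Q[:,:2]-T[:2])@ax,(Q[:,:2]-T[:2])@ay]*1000
    def box(m,l):
        if m.sum()>3: print(l,m.sum(),np.percentile(B[m],[2,50,98],axis=0).round(1).tolist(),"z",np.median(Q[m][:,2]).round(4))
    box((img.max(1)<70)&(Q[:,2]>.03)&(Q[:,2]<.046)&(abs(B[:,0])<70)&(abs(B[:,1])<30),"tab")
    box((img.min(1)>150)&(Q[:,2]>.0415)&(Q[:,2]<.047)&(abs(B[:,1])<30),"steptop")
    box((img.min(1)>150)&(Q[:,2]>.027)&(Q[:,2]<.032)&(abs(B[:,1])<40),"plate")
    box((Q[:,2]>.02)&(Q[:,2]<.04)&(abs(B[:,1])<60)&(B[:,0]>25)&(B[:,0]<85),"grey")
E
python3 -c "
from m import *
meas('w1',get_state()['tool_pos'])"
```

```text
tab 1308 [[-11.0, -13.6], [2.5, 0.2], [13.8, 14.2]] z 0.0414
steptop 542 [[62.2, -16.9], [65.7, 0.1], [70.5, 17.2]] z 0.0434
plate 4259 [[25.2, -33.2], [57.4, 0.3], [135.5, 34.6]] z 0.0299
grey 6814 [[26.0, -33.5], [53.9, 0.3], [84.2, 34.6]] z 0.0337
```

Call:
step_arm --motion '[{"dx": 0.01,"dy": 0,"dz": 0.4,"wx": 0,"wy": 0,"wz": 0,"claw": 0},{"dx": 0.01,"dy": 0,"dz": 0.8,"wx": 0,"wy": 0,"wz": 0,"claw": 0},{"dx": 0.01,"dy": 0,"dz": 0.95,"wx": 0,"wy": 0,"wz": 0,"claw": 0},{"dx": 0.01,"dy": 0,"dz": 0.98,"wx": 0,"wy": 0,"wz": 0,"claw": 0},{"dx": 0.01,"dy": 0,"dz": 0.98,"wx": 0,"wy": 0,"wz": 0,"claw": 0}]'

```text
clock: 5.35
tool_pos: [0.4686, 0.2217, 0.0491]
eef_rot: [0.644, 0.765, 0.001, 0.0]
contact_force: [0.3, -0.7, 0.7]
opening: 0.004
finger_force: 0.0
```

Call:
step_arm --motion '[{"dx": 0,"dy": 0,"dz": 0.05,"wx": 0,"wy": 0,"wz": 0,"claw": 0},{"dx": 0,"dy": 0,"dz": 0.08,"wx": 0,"wy": 0,"wz": 0,"claw": 0},{"dx": 0,"dy": 0,"dz": 0.11,"wx": 0,"wy": 0,"wz": 0,"claw": 0},{"dx": 0,"dy": 0,"dz": 0.14,"wx": 0,"wy": 0,"wz": 0,"claw": 0},{"dx": 0,"dy": 0,"dz": 0.16,"wx": 0,"wy": 0,"wz": 0,"claw": 0},{"dx": 0,"dy": 0,"dz": 0.18,"wx": 0,"wy": 0,"wz": 0,"claw": 0},{"dx": 0,"dy": 0,"dz": 0.18,"wx": 0,"wy": 0,"wz": 0,"claw": 0}]'

```text
clock: 6.05
tool_pos: [0.4687, 0.2214, 0.0338]
eef_rot: [0.644, 0.765, 0.0, 0.0]
contact_force: [2.1, -0.1, 2.6]
opening: 0.004
finger_force: 0.9
```

Call:
step_arm --motion '[{"dx": 0,"dy": 0,"dz": 0.01,"wx": 0,"wy": 0,"wz": 0,"claw": 0},{"dx": 0,"dy": 0,"dz": 0.02,"wx": 0,"wy": 0,"wz": 0,"claw": 0},{"dx": 0,"dy": 0,"dz": 0.02,"wx": 0,"wy": 0,"wz": 0,"claw": 0}]'

```text
clock: 6.35
tool_pos: [0.4687, 0.2213, 0.0331]
eef_rot: [0.644, 0.765, 0.001, 0.001]
contact_force: [0.7, -1.4, 10.8]
opening: 0.004
finger_force: 5.6
```

Call:
step_arm --motion '[{"dx": 0,"dy": 0,"dz": -0.3,"wx": 0,"wy": 0,"wz": 0,"claw": 0},{"dx": 0,"dy": 0,"dz": -0.7,"wx": 0,"wy": 0,"wz": 0,"claw": 0},{"dx": 0,"dy": 0,"dz": -1,"wx": 0,"wy": 0,"wz": 0,"claw": 0},{"dx": 0,"dy": 0,"dz": -1,"wx": 0,"wy": 0,"wz": 0,"claw": 0},{"dx": 0,"dy": 0,"dz": -1,"wx": 0,"wy": 0,"wz": 0,"claw": 0}]'

```text
clock: 6.85
tool_pos: [0.4678, 0.2208, 0.112]
eef_rot: [0.644, 0.765, -0.0, -0.0]
contact_force: [-0.1, 0.5, -0.1]
opening: 0.005
finger_force: 0.0
```

```bash
python3 -c "
from m import *
T=get_state()['tool_pos'];print(T);snap('wrist','w2');meas('w2',T)"
```

```text
[0.46777044 0.22084943 0.11195096]
tab 1300 [[-11.7, -12.3], [1.1, 1.9], [13.1, 15.7]] z 0.0331
steptop 599 [[62.0, -14.6], [65.3, 2.1], [69.8, 18.9]] z 0.0434
plate 4631 [[24.8, -31.6], [56.0, 1.7], [131.7, 35.1]] z 0.03
grey 7509 [[26.2, -32.1], [54.5, 2.2], [83.9, 36.0]] z 0.0337
```

Call:
step_arm --motion '[{"dx": 0.25,"dy": 0.02,"dz": 0.2,"wx": 0,"wy": 0,"wz": 0,"claw": 0},{"dx": 0.5,"dy": 0.02,"dz": 0.4,"wx": 0,"wy": 0,"wz": 0,"claw": 0},{"dx": 0.5,"dy": 0.02,"dz": 0.7,"wx": 0,"wy": 0,"wz": 0,"claw": 0},{"dx": 0.5,"dy": 0.02,"dz": 0.9,"wx": 0,"wy": 0,"wz": 0,"claw": 0},{"dx": 0.5,"dy": 0.02,"dz": 0.96,"wx": 0,"wy": 0,"wz": 0,"claw": 0},{"dx": 0.5,"dy": 0.02,"dz": 0.96,"wx": 0,"wy": 0,"wz": 0,"claw": 0},{"dx": 0.5,"dy": 0.02,"dz": 0.96,"wx": 0,"wy": 0,"wz": 0,"claw": 0}]'

```text
clock: 7.6
tool_pos: [0.4628, 0.2608, 0.0355]
eef_rot: [0.644, 0.765, -0.0, -0.0]
contact_force: [0.4, 0.6, 0.7]
opening: 0.005
finger_force: 0.0
```

Call:
step_arm --motion '[{"dx": 0.1,"dy": 0,"dz": 0,"wx": 0,"wy": 0,"wz": 0,"claw": 0},{"dx": 0.18,"dy": 0,"dz": 0,"wx": 0,"wy": 0,"wz": 0,"claw": 0},{"dx": 0.26,"dy": 0,"dz": 0,"wx": 0,"wy": 0,"wz": 0,"claw": 0},{"dx": 0.34,"dy": 0,"dz": 0,"wx": 0,"wy": 0,"wz": 0,"claw": 0},{"dx": 0.42,"dy": 0,"dz": 0,"wx": 0,"wy": 0,"wz": 0,"claw": 0},{"dx": 0.5,"dy": 0,"dz": 0,"wx": 0,"wy": 0,"wz": 0,"claw": 0},{"dx": 0.58,"dy": 0,"dz": 0,"wx": 0,"wy": 0,"wz": 0,"claw": 0},{"dx": 0.66,"dy": 0,"dz": 0,"wx": 0,"wy": 0,"wz": 0,"claw": 0}]'

```text
clock: 8.4
tool_pos: [0.4537, 0.3134, 0.0355]
eef_rot: [0.644, 0.765, -0.0, 0.0]
contact_force: [-0.0, -1.0, 2.1]
opening: 0.009
finger_force: 0.8
```

```bash
python3 -c "
from m import *
T=get_state()['tool_pos'];print(T);snap('wrist','w3');snap('scene','s3');meas('w3',T)"
```

```text
[0.45369864 0.31342309 0.03545447]
steptop 341 [[14.3, 4.5], [17.0, 10.6], [20.5, 16.7]] z 0.0431
plate 4476 [[12.6, -30.9], [38.8, -1.6], [86.6, 33.6]] z 0.0301
grey 17722 [[26.2, -30.0], [55.7, 1.8], [83.9, 34.1]] z 0.025
```

Call:
step_arm --motion '[{"dx": 0.08,"dy": 0,"dz": 0,"wx": 0,"wy": 0,"wz": 0,"claw": 0},{"dx": 0.16,"dy": 0,"dz": 0,"wx": 0,"wy": 0,"wz": 0,"claw": 0},{"dx": 0.24,"dy": 0,"dz": 0,"wx": 0,"wy": 0,"wz": 0,"claw": 0},{"dx": 0.3,"dy": 0,"dz": 0,"wx": 0,"wy": 0,"wz": 0,"claw": 0},{"dx": 0.35,"dy": 0,"dz": 0,"wx": 0,"wy": 0,"wz": 0,"claw": 0},{"dx": 0.38,"dy": 0,"dz": 0,"wx": 0,"wy": 0,"wz": 0,"claw": 0},{"dx": 0.38,"dy": 0,"dz": 0,"wx": 0,"wy": 0,"wz": 0,"claw": 0}]'

```text
clock: 9.2
tool_pos: [0.4485, 0.3435, 0.0355]
eef_rot: [0.644, 0.765, 0.0, -0.0]
contact_force: [-0.3, -0.4, -0.2]
opening: 0.007
finger_force: 0.0
```

Call:
step_arm --motion '[{"dx": -0.12,"dy": 0,"dz": 0,"wx": 0,"wy": 0,"wz": 0,"claw": 0},{"dx": -0.2,"dy": 0,"dz": -0.3,"wx": 0,"wy": 0,"wz": 0,"claw": 0},{"dx": -0.5,"dy": 0,"dz": -0.7,"wx": 0,"wy": 0,"wz": 0,"claw": 0},{"dx": -0.8,"dy": 0,"dz": -1,"wx": 0,"wy": 0,"wz": 0,"claw": 0},{"dx": -1,"dy": 0,"dz": -1,"wx": 0,"wy": 0,"wz": 0,"claw": 0},{"dx": -1,"dy": 0,"dz": -1,"wx": 0,"wy": 0,"wz": 0,"claw": 0}]'

```text
clock: 9.8
tool_pos: [0.4633, 0.2599, 0.1153]
eef_rot: [0.646, 0.764, -0.001, 0.001]
contact_force: [-0.1, -0.1, -0.5]
opening: 0.005
finger_force: 0.0
```

```bash
python3 - <<'E'
from m import *
T=get_state()['tool_pos'];print(T);snap('wrist','w4');snap('scene','s4');snap('side','d4');meas('w4',T)
w=cv2.imread("pics/w4.png");c=cv2.imread("pics/s4.png")[200:320,140:260]
cv2.imwrite("pics/m4.png",np.hstack([w[:384,100:500],cv2.resize(c,(384,384))]))
E
```

```text
[0.46327255 0.25994389 0.11525111]
tab 31 [[-15.0, -28.4], [-11.6, -23.1], [-3.3, 22.3]] z 0.0344
steptop 565 [[97.7, -17.8], [100.9, -0.8], [105.0, 16.2]] z 0.0435
plate 6921 [[60.4, -33.8], [90.7, -2.8], [128.8, 32.4]] z 0.0299
grey 6681 [[27.1, -34.2], [61.3, -0.1], [84.1, 34.1]] z 0.0296
```

View pics/m4.png

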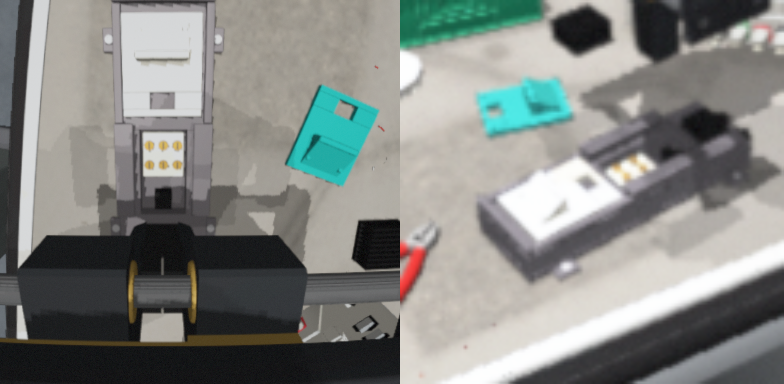

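The cover lies flat on the deck, plate at 30 mm, with its rear edge at (160,117) clear of the lips and terminals. It has moved about 75 mm, the tab is down, and the gripper is clear.

```bash
python3 -c "
from plant import workorder
print(workorder.finish_job())"
```

```text
the job is handed in; nothing more can be done
None
```

The job is handed in: the larger box's tab is fully down, and its white cover was pushed about 75 mm off the seat and lies flat on the parking deck; I touched nothing else.

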